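# Weigh the powder pail on the beam scale

### The job

Weigh the pail of washing powder that hangs on the beam scale: slide the poise out along the beam by its grip of two black rollers until the beam balances, calm its swinging, and take your hand away; it must have stayed floating by itself close about its middle mark for a good 6 seconds before you finish. Do not let the beam race and bang from one stop to the other, do not touch the pail, and leave the other things on the worktop alone.

Things in the scene. Friction and masses are not known exactly. Their poses are not given: they have to be found in the camera images.
- scale: fixed grey beam scale: base plate 170 x 360 x 18 mm and a pillar of two plates (52 mm over both in x, 50 mm in y), top 272 mm up. Origin on the worktop under the pillar. Own +y runs along the arm with the poise, -y along the short arm with the pail; the +x side carries the needle and dial. Fulcrum (axis along own x) 260 mm above the origin.
- beam (a joint): tilt of the beam, rad: 0 level, positive with the poise arm down; stops at -0.14 and 0.14. Starts on the stop with the pail down. Almost frictionless: swings about its balance with a period of 2.3 to 3 s and needs over half a minute to calm. Inertia with its load about 0.036 kg m2, righted by gravity with about 0.21 N m/rad: 10 mm of poise travel shifts the balance by some 0.23 rad.
- poise (a joint): travel of the brass poise along the beam, m, growing outwards from the pillar, range 0 to 0.19; its grip is 0.07 m + this value from the fulcrum along the beam. 0.50 kg nominal. It stays where it is left (sliding friction about 0.75 N; pushing on the grip also tips the beam a little meanwhile). Balance lies somewhere between 0.03 and 0.16; it starts well short of it.
- poise_grip (a point): centre of the poise's grip, 32 mm above the fulcrum line: two free-turning black rollers side by side, axes across the beam, each 20 mm thick and 36 mm long, together 42 mm along the beam. Steel lugs (49 mm over outsides, 34 mm along the beam) hold them, ending 10 mm above this point. Each finger meets its own roller, so that the beam rises and falls freely. The poise block's top is 28 mm below.
- beam_tip (a point): centre of the round knob (26 mm) at the outer end of the beam, 300 mm from the fulcrum and 8 mm below its line. The beam is a flat bar 8 mm thick and 22 mm high, on edge, from 130 mm on the pail side to here, 0.56 kg nominal. It rises and falls 42 mm either way between the stops.
- needle_tip (a point): lower end of the dark needle fixed to the beam, 145 mm below the fulcrum when level, on the +x side of the pillar. On the white dial plate the long middle mark means level, the short marks beside it 0.07 rad of tilt, the outer ones the stops; the tip moves to the scale's -y side as the poise arm sinks.
- pail: white pail with grey lid, 120 mm in diameter, 113 mm high, hanging freely by its wire handle from a pin on the short arm 110 mm from the fulcrum; origin at that pin, lid 92 mm below it. 0.95 kg nominal, really 0.74 to 1.2 kg. Not to be touched.
- thermostat: white room thermostat standing on the worktop, 32 x 90 x 90 mm, origin under its middle; bystander.
- jar: glass jar with steel cap, 76 mm in diameter and 100 mm high, origin under its middle; bystander.
- spanner: steel spanner 180 mm long lying on the worktop; bystander.

How it is judged:
By the outcome, as a careful person would: the job done as asked, in the order asked, and still so for the second after the job is handed in, with the robot touching nothing.
It also fails if it takes over 61 s, if anything falls off the work surface, if the arm or the gripper's body presses on something with over 40 N, if the wrist force passes 120 N, or if a joint passes its speed limit or range.

### The arm

A 6-joint arm with a two-finger parallel gripper is mounted at the origin on the work surface. World frame = base frame: x ahead of the robot, y to its left, z up, the work surface at z = 0. Lengths are in m, angles in rad, forces in N, time in s.
With the tool pointing down it reaches from about 0.375 to 0.9 m from the base axis. Payload 3.1 kg.
Tool frame: the origin (TCP) lies midway between the tips of the shut fingers; the grasp point (between the pads) lies 19 mm behind it; x points along the fingers, z is the direction in which the jaws open and shut, and the axes are right-handed (so a half turn about x gives the same grasp; the last joint's range is limited). The gripper opens to 87 mm and grips with 3 to 60 N. Pads are 19 mm wide; open, the fingers measure 117 mm over their backs; the gripper's body (75 mm by 190 mm) begins 51 mm behind the grasp point.
Start: joints at [1.002, 0.527, 1.433, -0, 1.181, -0.178], TCP at [0.238, 0.578, 0.185] pointing down, gripper open.
Joint ranges: [-3.08, 3.08], [-0.75, 2.2], [0.22, 2.44], [-1.43, 4.57], [0, 2.65], [-2.85, 2.85]. Speed limits (rad/s): [2.79, 2.79, 3.14, 3.14, 3.14, 3.14].

### API

Orientations are given as a unit quaternion [x, y, z, w].
In Python, from rig import robot, optics, workorder gives the robot as it stands.
- The arm moves only by the tool arm_command, never from a script. Its argument "plan" is a list of rows, each a list of 7 numbers: the shift along the tool's x, y, z in cm, then the turn, a rotation vector about the tool's x, y, z in rad, then the finger opening in cm, from 0 to 8.7. In form: [[x, y, z, ax, ay, az, gripper], ...]. A call has 1 to 12 rows; each row shifts and turns the pose as measured when the row begins, along the tool's axes as they then stand; what a row does not reach is not made up. A row lasts 1/8 s, in which the tool goes at most 62.5 mm and 10.7 degrees, less where a joint would pass 70% of its speed; a pose out of reach is approached as far as the arm can. A call with a gripper value outside its range is refused whole. The fingers move at their own pace and stop on an object; "grip_force" is the grip in N (left out, the last holds). Time passes only in rows, so rows that do not move let the fingers close. It gives the time, the measured TCP pose, the force and the opening at its end, in the units of the state.
- robot.get_obs(): the state, without advancing time (a new reading comes with each control period).
- optics.camera(name): name is "scene" or "top" or "wrist"; returns (picture, depth): 400x640x3 uint8, blue, green, red; 400x640 float32, m along the optical axis (not along the pixel's ray), 0 where there is no reading.
- optics.camera_info(name): a dict with "mtx" (3x3 intrinsics, pixels), "position" and "rotation" of the camera in the world; the wrist camera has in their place "tool_from_camera" (4x4, takes a point from camera to tool coordinates, whose origin is the TCP and whose axes are the tool frame's). Camera axes: x right, y down, z forward; pixel columns grow to the right and rows downward; lengths in m; the calibration is good to about 2 mm. A picture is of the moment at which its call begins: read the wrist's pose just before it. camera_info takes no time and is no camera call.
- workorder.hand_in(): hands the job in, once; it reports no verdict.
The state is a dict: "time": time; "q": joint angles; "joint_velocities": joint speeds; "joint_torque": joint torques, N m; "position": TCP position; "tool_rot": TCP orientation; "ft_force": force on the tool from outside, world axes, zero at the start; "moment": the same for the moment, N m; "grip_width": finger opening in m.
Only numpy, scipy, OpenCV 4.12 (cv2) and the standard library are available. Lean on these libraries where they do the work, as an engineer would, in place of code of your own. Each camera call takes 0.05 s, during which the arm holds its last target. There are 200 camera calls.

## Working session

There is one attempt and no reset: what is moved stays moved. The work goes in short steps, Python scripts to look and compute and a tool call to move; the robot and the scene stay as the last step left them, time stands still between calls to the robot, and variables do not carry over. Pictures are saved under pics/ and viewed, about 8 in all and at most 12, crops included, and the job is handed in when it is done.

Besides the shell and the picture viewer there is one more tool, called after ">>>" as name(argument=value, ...) on one line, values as JSON. arm_command: Moves the arm, as the interface text tells. Its arguments: {"type":"object","properties":{"plan":{"type":"array"},"grip_force":{"type":"number"}},"required":["plan"]}

```bash
ls; mkdir -p pics; python3 - <<'E'
from rig import robot, optics
import cv2,numpy as np
o=robot.get_obs(); print({k:np.round(v,3) for k,v in o.items()})
for n in("scene","top"):
    im,d=optics.camera(n); i=optics.camera_info(n)
    cv2.imwrite(f"pics/{n}0.png",im); np.save(f"pics/{n}0.npy",d); print(n,i)
print(optics.camera_info("wrist"))
E
```

```text
pics
{'time': np.float64(0.0), 'q': array([ 1.001,  0.528,  1.434, -0.   ,  1.181, -0.179]), 'joint_velocities': array([-0.   ,  0.001, -0.   ,  0.002, -0.001,  0.   ]), 'joint_torque': array([  0.   , -44.004, -17.66 ,   0.063,   0.058,  -0.   ]), 'position': array([0.238, 0.577, 0.184]), 'tool_rot': array([-0.394,  0.588,  0.393,  0.587]), 'ft_force': array([ 1.089, -0.09 , -0.094]), 'moment': array([ 0.012, -0.029, -0.02 ]), 'grip_width': np.float64(0.087)}
scene {'mtx': array([[375.16192864,   0.        , 321.58149689],
       [  0.        , 375.16192864, 200.16524773],
       [  0.        ,   0.        ,   1.        ]]), 'position': array([ 1.14308387, -0.57425419,  0.73432457]), 'rotation': array([ 0.8085009 ,  0.3343893 , -0.18255966, -0.44853324])}
top {'mtx': array([[440.11969321,   0.        , 325.08903404],
       [  0.        , 440.11969321, 193.00181885],
       [  0.        ,   0.        ,   1.        ]]), 'position': array([0.38240826, 0.04170626, 1.2686162 ]), 'rotation': array([-0.7021073 ,  0.70859209, -0.04227972,  0.05616957])}
{'mtx': array([[307.09036011,   0.        , 324.74605248],
       [  0.        , 307.09036011, 198.63264011],
       [  0.        ,   0.        ,   1.        ]]), 'tool_from_camera': array([[-3.31446349e-04, -2.70438914e-01,  9.62737079e-01,
        -1.98941463e-01],
       [ 2.79986757e-04, -9.62737120e-01, -2.70438829e-01,
         7.46739560e-02],
       [ 9.99999906e-01,  1.79917670e-04,  3.94815018e-04,
        -8.29143929e-04],
       [ 0.00000000e+00,  0.00000000e+00,  0.00000000e+00,
         1.00000000e+00]])}
```

View pics/scene0.png

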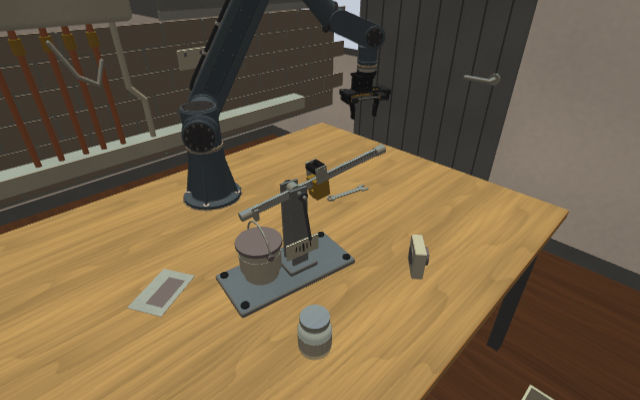

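View pics/top0.png

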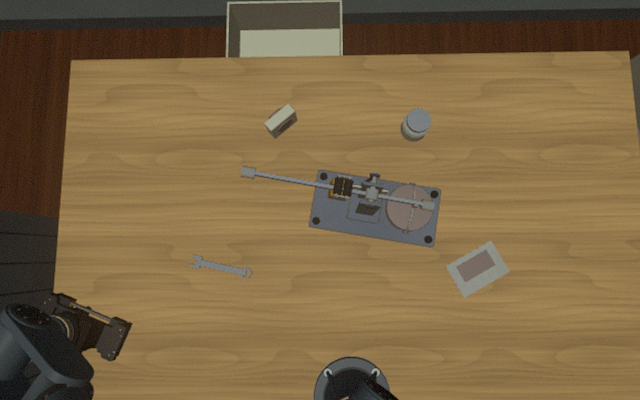

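Scene view: dial faces the camera, knob near (380,150), rollers (316,167), pail (260,255). Top view (image left = +y): knob (248,172), rollers (343,187), fulcrum about (373,191), pail (410,205).

```bash
cat > h.py <<'E'
from rig import robot, optics
import cv2,numpy as np
from scipy.spatial.transform import Rotation as R
def cam(n,o=None):
    i=optics.camera_info(n); K=i["mtx"]
    if n=="wrist":
        T=i["tool_from_camera"]; Rt=R.from_quat(o["tool_rot"]).as_matrix()
        return K,Rt@T[:3,:3],Rt@T[:3,3]+o["position"]
    r=np.array(i["rotation"]); 
    return K,(R.from_quat(r).as_matrix() if r.size==4 else r),np.array(i["position"])
def world(n,d,o=None):
    K,Rm,p=cam(n,o); v,u=np.mgrid[:400,:640]
    P=np.stack([(u-K[0,2])*d/K[0,0],(v-K[1,2])*d/K[1,1],d],-1)
    W=P@Rm.T+p; W[d<=0]=np.nan; return W
def plane(n,uv,z,o=None):
    K,Rm,p=cam(n,o); uv=np.atleast_2d(uv).astype(float)
    r=np.c_[(uv-K[:2,2])/[K[0,0],K[1,1]],np.ones(len(uv))]@Rm.T
    return p+r*((z-p[2])/r[:,2])[:,None]
def proj(n,X,o=None):
    K,Rm,p=cam(n,o); c=(np.atleast_2d(X)-p)@Rm; return (c/c[:,2:])[:,:2]*[K[0,0],K[1,1]]+K[:2,2]
E
python3 - <<'E'
from h import *
d=np.load("pics/top0.npy"); im=cv2.imread("pics/top0.png"); W=world("top",d)
print("table",np.nanmedian(W[300:330,300:340,2]))
for n,(u,v) in dict(knob=(248,172),grip=(343,187),ful=(373,191),end=(430,205)).items():
    print(n,W[v-2:v+3:2,u-4:u+5:2].reshape(-1,3)[np.nanargmax(W[v-2:v+3:2,u-4:u+5:2,2])].round(3), im[v,u])
z=W[...,2]; box=np.zeros_like(d,bool); box[150:260,230:460]=1
m=(box&(z>.009)&(z<.03)); 
m=np.uint8(box&(z>.009))  # plate + everything above
m[:, :306]=0
r=cv2.minAreaRect(cv2.findNonZero(m*255)); print(r, plane("top",cv2.boxPoints(r),.018).round(3))
# beam points: elevated >0.2
b=box&(z>.22); P=W[b]; 
from numpy.linalg import svd
c=P.mean(0); print(c, svd(P-c,full_matrices=False)[2][0])
# dark roller mask
m=np.uint8(box&(z>.25)&(im.max(2)<60)); n,l,s,ce=cv2.connectedComponentsWithStats(m); k=1+s[1:,4].argmax(); print(s[k],ce[k],np.nanmean(W[l==k],0), cv2.minAreaRect(cv2.findNonZero(np.uint8(l==k))))
for n,(u,v) in dict(knob=(380,150),grip=(316,167),needle=(300,245)).items():
    Ws=world("scene",np.load("pics/scene0.npy")); print(n,Ws[v,u].round(3))
E
```

```text
table -0.0016048717788733624
knob [0.571 0.241 0.306] [130 125 123]
grip [0.534 0.025 0.313] [75 75 74]
ful [ 0.521 -0.044  0.276] [127 124 119]
end [ 0.495 -0.192  0.246] [125 125 121]
((371.3648681640625, 204.31082153320312), (136.6155548095703, 65.59519958496094), 9.462321281433105) [[ 0.466  0.142  0.018]
 [ 0.653  0.111  0.018]
 [ 0.583 -0.275  0.018]
 [ 0.399 -0.237  0.018]]
[0.52961601 0.01267507 0.27625696] [-0.16465467 -0.97622348 -0.14098424]
[343 179  10  17 126] [347.37301587 187.11904762] [0.53003936 0.01078731 0.30673146] ((347.3648681640625, 187.31080627441406), (7.726752281188965, 16.27549934387207), 9.462322235107422)
knob [0.581 0.228 0.296]
grip [0.544 0.012 0.307]
needle [ 0.558 -0.061  0.108]
```

```bash
cat >> h.py <<'E'
def down(zdir):  # tool x down, tool z along zdir (horizontal)
    x=np.array([0,0,-1.]); z=np.array([*zdir,0.]); z/=np.linalg.norm(z)
    return R.from_matrix(np.c_[x,np.cross(z,x),z])
def rows(o,pos,rot,n,grip):
    Rc=R.from_quat(o["tool_rot"]); p=np.array(o["position"]); rv=(Rc.inv()*rot).as_rotvec()/n; dp=(np.array(pos)-p)/n
    out=[]
    for i in range(n):
        out.append([*np.round(Rc.inv().apply(dp)*100,2),*np.round(rv,3),grip]); Rc=Rc*R.from_rotvec(rv)
    return [[float(v) for v in r] for r in out]
E
python3 - <<'E'
from h import *
for s in (1,-1):
    o=robot.get_obs(); rot=down(s*np.array([.166,.986])); rv=(R.from_quat(o["tool_rot"]).inv()*rot).as_rotvec(); print(s,rv.round(3))
print(R.from_quat(o["tool_rot"]).as_matrix().round(3))
# top-view roller extent & knob centroid
d=np.load("pics/top0.npy"); W=world("top",d); z=W[...,2]; im=cv2.imread("pics/top0.png")
e=np.array([.166,.986]); e/=np.linalg.norm(e)
m=np.zeros_like(z,bool); m[160:185,235:262]=1; m&=z>.2; k=W[m]; t=k[:,:2]@e; x=k[:,:2]@[e[1],-e[0]]
import collections
mk=x; print("knob ends",np.percentile(t,[1,99]).round(3))
kk=(t>np.percentile(t,99)-.026); print("knob",k[kk].mean(0).round(4),k[kk][:,2].max(), x[kk].min(),x[kk].max(),"beam x med",np.median(x))
m=np.zeros_like(z,bool); m[170:205,325:365]=1; m&=z>.295; k=W[m]; t=k[:,:2]@e; x=k[:,:2]@[e[1],-e[0]]; print("grip",t.min(),t.max(),x.min(),x.max(),k.mean(0))
up=cv2.resize(im[140:260,225:465],None,fx=3.3,fy=3.3,interpolation=cv2.INTER_CUBIC); cv2.imwrite("pics/a.png",up)
S=cv2.imread("pics/scene0.png"); b=cv2.resize(S[130:290,220:400],None,fx=3.6,fy=3.6,interpolation=cv2.INTER_CUBIC); cv2.imwrite("pics/b.png",b)
E
```

```text
1 [-0.224 -0.002 -0.001]
-1 [ 2.918e+00 -1.000e-03  3.000e-03]
[[-0.001 -0.925  0.381]
 [-0.002  0.381  0.925]
 [-1.     0.    -0.002]]
knob ends [0.295 0.339]
knob [0.5674 0.2348 0.301 ] 0.30843332067158347 0.5091900883155315 0.5347568288143438 beam x med 0.5199651693888312
grip 0.08757312966733725 0.12906790518776584 0.4941865307506007 0.5448941158554053 [0.53044725 0.02061342 0.3078735 ]
```

View pics/b.png

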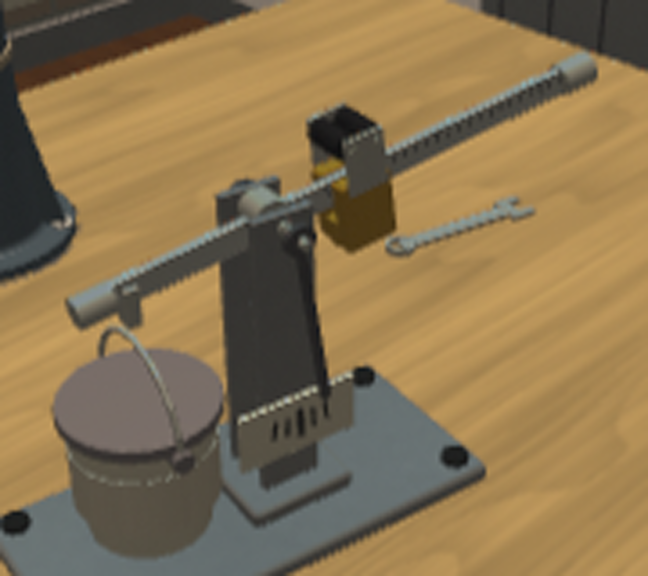

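Crop: the needle sits at the far +y mark (beam on the pail-down stop); knob, rollers and poise are all clear of obstacles. The estimates agree: grip (0.530, 0.020, 0.304), s≈0.0155, fulcrum (0.519, −0.059). Now the approach.

```bash
python3 - <<'E'
from h import *
o=robot.get_obs()
for r in rows(o,[.530,.020,.40],down([.166,.986]),11,6.5): print(r,end=",")
E
```

```text
[-1.95, -4.39, -3.68, -0.02, -0.0, -0.0, 6.5],[-1.95, -4.31, -3.76, -0.02, -0.0, -0.0, 6.5],[-1.95, -4.23, -3.85, -0.02, -0.0, -0.0, 6.5],[-1.95, -4.15, -3.94, -0.02, -0.0, -0.0, 6.5],[-1.95, -4.07, -4.02, -0.02, -0.0, -0.0, 6.5],[-1.96, -3.99, -4.1, -0.02, -0.0, -0.0, 6.5],[-1.96, -3.91, -4.18, -0.02, -0.0, -0.0, 6.5],[-1.96, -3.82, -4.26, -0.02, -0.0, -0.0, 6.5],[-1.96, -3.73, -4.34, -0.02, -0.0, -0.0, 6.5],[-1.96, -3.64, -4.41, -0.02, -0.0, -0.0, 6.5],[-1.96, -3.55, -4.48, -0.02, -0.0, -0.0, 6.5],
```

>>> arm_command(plan=[[-4,-4.4,-3.5,-0.02,0,0,6.5],[-4,-4.3,-3.7,-0.02,0,0,6.5],[-4,-4.2,-3.8,-0.02,0,0,6.5],[-3,-4.1,-3.9,-0.02,0,0,6.5],[-2,-4,-4,-0.02,0,0,6.5],[-2,-4,-4.1,-0.02,0,0,6.5],[-1,-3.9,-4.2,-0.02,0,0,6.5],[-1,-3.8,-4.2,-0.02,0,0,6.5],[-0.5,-3.7,-4.3,-0.02,0,0,6.5],[0,-3.6,-4.3,-0.02,0,0,6.5],[0,-3.5,-4.4,-0.02,0,0,6.5]], grip_force=4)

```text
time: 1.48
position: [0.5286, 0.03, 0.392]
tool_rot: [-0.461, 0.54, 0.458, 0.535]
ft_force: [0.9, 0.8, 0.2]
grip_width: 0.0649
```

```bash
cat >> h.py <<'E'
E2=np.array([.166,.986])/np.hypot(.166,.986); X2=np.array([E2[1],-E2[0]])
F=np.array([*(.028*E2+.5205*X2),.26])
def tip(th,r=.3,h=-.008): # point r along beam, h above, tilt th (+ = poise arm down)
    a=r*np.cos(th)+h*np.sin(th); return np.array([*(F[:2]+a*E2),F[2]-r*np.sin(th)+h*np.cos(th)])
def knob(im,d):
    W=world("scene",d); hs=cv2.cvtColor(im,cv2.COLOR_BGR2HSV)
    t=W[...,:2]@E2-.028; x=W[...,:2]@X2-.5205
    m=(t>.27)&(t<.34)&(abs(x)<.035)&(W[...,2]>.18)&(W[...,2]<.36)&(hs[...,1]<90)
    v,u=np.nonzero(m); return np.array([u.mean(),v.mean()]),len(u),W[m].mean(0)
E
python3 - <<'E'
from h import *
print(F,[proj("scene",tip(a)).round(1) for a in(-.14,0,.14)])
for i in range(2):
    print(*knob(*optics.camera("scene")))
o=robot.get_obs(); im,d=optics.camera("wrist"); cv2.imwrite("pics/w1.png",im)
W=world("wrist",d,o); z=W[...,2]; t=W[...,:2]@E2-.028; x=W[...,:2]@X2-.5205
m=(z>.297)&(z<.33)&(abs(t-.08)<.05)&(abs(x)<.04); print("lug/roller t",np.percentile(t[m],[1,50,99]),"x",np.percentile(x[m],[1,50,99]),z[m].max())
dk=m&(im.max(2)<60); print("dark t",np.percentile(t[dk],[1,50,99]),"x",np.percentile(x[dk],[1,99]))
E
```

```text
[ 0.51792523 -0.05880229  0.26      ] [array([[377.8, 148.5]]), array([[377.1, 161.7]]), array([[374.9, 174.8]])]
[378.1        150.40833333] 120 [0.57553374 0.22602199 0.29369242]
[378.08403361 150.39495798] 119 [0.57555104 0.2259228  0.29377227]
lug/roller t [0.06201928 0.08301143 0.10198154] x [-0.0256555  -0.0025293   0.02261526] 0.3149599818207475
dark t [0.06294651 0.08407054 0.10152994] x [-0.01859608  0.0165525 ]
```

View pics/w1.png

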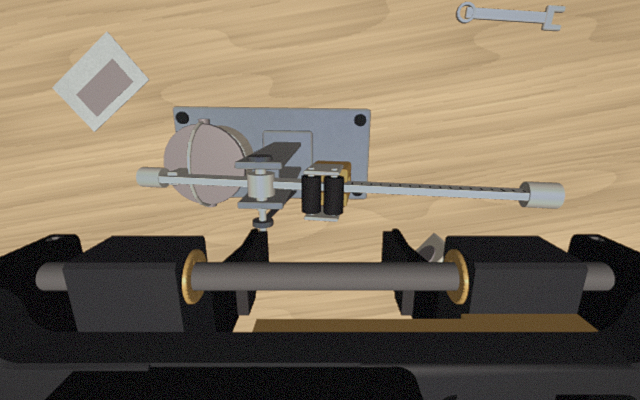

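Wrist view: rollers at (323,194), fingers well placed above; nothing else near. The refined grip position is (0.530, 0.022), s≈0.017. Descending with the tips 12 mm below the grip centre, clear of the tilted beam.

```bash
python3 - <<'E'
from h import *
o=robot.get_obs(); print(o["position"].round(4))
for r in rows(o,[.530,.022,.292],down([.166,.986]),1,6.5): print(r,end=",")
E
```

```text
[0.5289 0.0293 0.3911]
[9.92, -0.26, -0.62, 0.006, -0.008, -0.003, 6.5],
```

>>> arm_command(plan=[[3,-0.3,-0.6,0.006,-0.008,-0.003,6.5],[3,0,0,0,0,0,6.5],[2,0,0,0,0,0,6.5],[1.5,0,0,0,0,0,6.5],[0.4,0,0,0,0,0,6.0],[0,0,0,0,0,0,5.5]])

```text
time: 2.38
position: [0.5264, 0.0297, 0.2892]
tool_rot: [-0.456, 0.539, 0.46, 0.538]
ft_force: [0.3, 0.7, 0.3]
grip_width: 0.0573
```

```bash
cat >> h.py <<'E'
def V0(v): return (v-150.40)/93.9-.14
def status(n=1):
    out=[]
    for i in range(n):
        o=robot.get_obs(); uv,c,w=knob(*optics.camera("scene")); out.append((o["time"],V0(uv[1])))
        print("t %.2f th %.3f n%d"%(o["time"],V0(uv[1]),c),"u%.1f"%uv[0],end=" | ")
    p=o["position"]; print("\nTCP t(fulcrum) %.4f x %.4f z %.4f"%(p[:2]@E2-.028,p[:2]@X2-.5205,p[2]),"w %.4f"%o["grip_width"],o["ft_force"].round(1)); return np.array(out)
E
python3 -c "
from h import *
status()
o=robot.get_obs();im,d=optics.camera('wrist')
print(rows(o,[.530,.022,.292],down([.166,.986]),1,6.5))
cv2.imwrite('pics/w2.png',im)"
```

```text
t 2.38 th -0.140 n120 u378.1 | 
TCP t(fulcrum) 0.0887 x -0.0063 z 0.2892 w 0.0573 [0.3 0.7 0.3]
[[-0.27, -0.46, -0.7, 0.006, 0.003, -0.004, 6.5]]
```

View pics/w2.png

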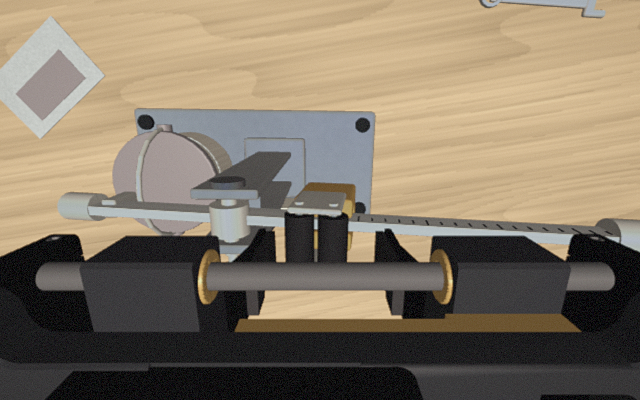

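Wrist view: rollers (316,240) sit between the fingers, inner finger nearly touching; the tool is ~5 mm off across. Correct that and close to a loose 48 mm, which just starts the outward push.

>>> arm_command(plan=[[-0.2,-0.3,0,0.006,0.003,-0.004,5.7],[0,-0.2,0,0,0,0,5.3],[0,0,0,0,0,0,4.8],[0,0,0,0,0,0,4.8]])

```text
time: 2.98
position: [0.5334, 0.0283, 0.2936]
tool_rot: [-0.458, 0.539, 0.455, 0.541]
ft_force: [0.3, 0.2, 0.6]
grip_width: 0.0483
```

```bash
cat >> h.py <<'E'
def grip():
    o=robot.get_obs(); im,d=optics.camera("top"); W=world("top",d); z=W[...,2]; t=W[...,:2]@E2-.028; x=W[...,:2]@X2-.5205
    m=(z>.27)&(z<.33)&(abs(x)<.03)&(t>.05)&(t<.25)
    return im
E
python3 -c "
from h import *
status(2)
o=robot.get_obs();print(rows(o,[.530,.022,.292],down([.166,.986]),1,6.5))"
```

```text
t 2.98 th -0.140 n117 u378.3 | t 3.02 th -0.140 n118 u378.2 | 
TCP t(fulcrum) 0.0885 x 0.0008 z 0.2936 w 0.0485 [ 0.5 -0.5  0.1]
[[0.15, 0.22, -0.68, -0.001, 0.0, 0.005, 6.5]]
```

>>> arm_command(plan=[[0,0,0.2,0,0,0,4.8],[0,0,0.2,0,0,0,4.8],[0,0,0.2,0,0,0,4.8]])

```text
time: 3.45
position: [0.5342, 0.0345, 0.2934]
tool_rot: [-0.457, 0.539, 0.455, 0.541]
ft_force: [-0.9, 0.5, 0.3]
grip_width: 0.0479
```

```bash
python3 -c "
from h import *
status(1)"
```

```text
t 3.45 th -0.140 n119 u378.2 | 
TCP t(fulcrum) 0.0947 x 0.0005 z 0.2934 w 0.0479 [-0.9  0.5  0.3]
```

>>> arm_command(plan=[[-0.03,0,0.2,0,0,0,4.8],[-0.03,0,0.2,0,0,0,4.8],[-0.03,0,0.2,0,0,0,4.8]])

```text
time: 3.88
position: [0.5352, 0.0412, 0.2943]
tool_rot: [-0.457, 0.539, 0.455, 0.541]
ft_force: [-0.5, -0.2, 0.2]
grip_width: 0.0485
```

```bash
python3 -c "
from h import *
status(1)"
```

```text
t 3.88 th -0.141 n117 u378.3 | 
TCP t(fulcrum) 0.1014 x 0.0005 z 0.2943 w 0.0485 [-0.5 -0.2  0.2]
```

>>> arm_command(plan=[[-0.03,0,0.2,0,0,0,4.8],[-0.03,0,0.2,0,0,0,4.8],[-0.03,0,0.2,0,0,0,4.8]])

```text
time: 4.3
position: [0.5364, 0.0476, 0.2953]
tool_rot: [-0.457, 0.539, 0.455, 0.541]
ft_force: [0.4, -0.5, -0.7]
grip_width: 0.0481
```

```bash
python3 -c "
from h import *
status(1)"
```

```text
t 4.30 th -0.140 n118 u378.2 | 
TCP t(fulcrum) 0.1080 x 0.0005 z 0.2953 w 0.0481 [ 0.4 -0.5 -0.7]
```

>>> arm_command(plan=[[-0.03,0,0.22,0,0,0,4.8],[-0.03,0,0.22,0,0,0,4.8],[-0.03,0,0.22,0,0,0,4.8]])

```text
time: 4.72
position: [0.5376, 0.0548, 0.2963]
tool_rot: [-0.457, 0.539, 0.455, 0.541]
ft_force: [0.8, -0.1, 0.1]
grip_width: 0.0479
```

```bash
python3 -c "
from h import *
status(1)"
```

```text
t 4.72 th -0.141 n119 u378.2 | 
TCP t(fulcrum) 0.1152 x 0.0005 z 0.2963 w 0.0479 [ 0.8 -0.1  0.1]
```

>>> arm_command(plan=[[-0.03,0,0.22,0,0,0,4.8],[-0.03,0,0.22,0,0,0,4.8],[-0.03,0,0.22,0,0,0,4.8]])

```text
time: 5.15
position: [0.5388, 0.0619, 0.2973]
tool_rot: [-0.457, 0.539, 0.455, 0.542]
ft_force: [-1.2, 0.6, -0.2]
grip_width: 0.0478
```

```bash
python3 -c "
from h import *
status(1)"
```

```text
t 5.15 th -0.140 n119 u378.2 | 
TCP t(fulcrum) 0.1225 x 0.0005 z 0.2973 w 0.0478 [-1.2  0.6 -0.2]
```

>>> arm_command(plan=[[-0.03,0,0.22,0,0,0,4.8],[-0.03,0,0.22,0,0,0,4.8],[-0.03,0,0.22,0,0,0,4.8]])

```text
time: 5.58
position: [0.54, 0.069, 0.2983]
tool_rot: [-0.457, 0.539, 0.455, 0.542]
ft_force: [0.3, -0.9, -0.1]
grip_width: 0.0481
```

```bash
cat >> h.py <<'E'
def roll():
    o=robot.get_obs(); im,d=optics.camera("wrist"); W=world("wrist",d,o); z=W[...,2]; t=W[...,:2]@E2-.028; x=W[...,:2]@X2-.5205
    m=(z>.288)&(z<.335)&(x>.015)&(x<.035)&(np.arange(640)>270)&(np.arange(640)<390)&(im.max(2)>70)
    print("lug t",np.percentile(t[m],[2,50,98]).round(4),m.sum(),"z",np.percentile(z[m],[2,98]).round(4)); return im
E
python3 -c "
from h import *
status(1); roll()"
```

```text
t 5.58 th -0.141 n116 u378.3 | 
TCP t(fulcrum) 0.1297 x 0.0005 z 0.2983 w 0.0481 [ 0.3 -0.9 -0.1]
lug t [0.1017 0.1022 0.1022] 3 z [0.3041 0.3059]
```

```bash
python3 -c "
from h import *
im,_=optics.camera('wrist'); cv2.imwrite('pics/w3.png',im[130:330,150:500])"
```

```text
(no output)
```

View pics/w3.png

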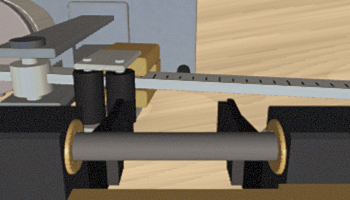

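Crop: rollers at about crop (105,90), apparently inward of the inner finger (crop (120,105)). The poise may not be following, so I'll check with depth.

```bash
python3 -c "
from h import *
o=robot.get_obs(); im,d=optics.camera('wrist'); W=world('wrist',d,o)
def tx(P): return np.r_[P[:2]@E2-.028,P[:2]@X2-.5205,P[2]].round(4)
for n,u,v in [('rollL',240,215),('rollR',268,215),('rollRlow',268,245),('lug',255,187),('lugR',275,187),('lugL',232,187),('fing',266,250),('fing2',280,240),('finOut',395,250),('knuckle',250,300),('brass',298,185),('beam',400,214),('post',180,205)]: print(n,tx(W[v,u]),d[v,u].round(3),im[v,u])
T=optics.camera_info('wrist')['tool_from_camera']
cv2.imwrite('pics/w4.png',cv2.resize(im[180:330,200:440],None,fx=3,fy=3))
im,d=optics.camera('scene'); cv2.imwrite('pics/s4.png',cv2.resize(im[70:230,230:420],None,fx=3.5,fy=3.5))"
```

```text
rollL [ 0.0744 -0.0106  0.3091] 0.198 [48 49 54]
rollR [ 0.0931 -0.0116  0.3123] 0.195 [45 42 42]
rollRlow [ 0.1007 -0.0107  0.3557] 0.153 [15 10 14]
lug [ 0.0815 -0.0251  0.2928] 0.21 [ 93  99 105]
lugR [ 0.095  -0.0249  0.2917] 0.211 [ 93 101 104]
lugL [0.0123 0.0173 0.1197] 0.388 [78 79 82]
fing [ 0.1005 -0.0101  0.3601] 0.149 [18 17 24]
fing2 [ 0.105  -0.0083  0.344 ] 0.165 [33 31 28]
finOut [ 0.1625 -0.0115  0.3632] 0.146 [ 5  8 12]
knuckle [ 0.1002 -0.0052  0.3939] 0.118 [18 16 15]
brass [ 0.1085 -0.02    0.2655] 0.238 [ 56  98 125]
beam [ 0.1839 -0.0031  0.2855] 0.223 [176 186 183]
post [ 0.0192 -0.0064  0.2736] 0.233 [189 185 177]
```

View pics/s4.png

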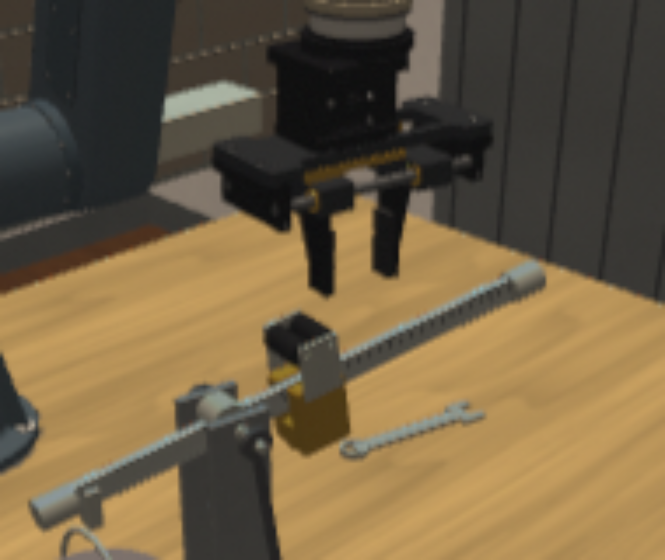

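Scene crop: fingertips at crop (320,290) and (385,272) hover clear above and behind the rollers at (300,335), so they never engaged. Checking where the tips really are in the tool frame.

```bash
python3 -c "
from h import *
o=robot.get_obs(); im,d=optics.camera('wrist')
T=optics.camera_info('wrist')['tool_from_camera']; K=optics.camera_info('wrist')['mtx']
v,u=np.mgrid[:400,:640]; P=np.stack([(u-K[0,2])*d/K[0,0],(v-K[1,2])*d/K[1,1],d],-1)@T[:3,:3].T+T[:3,3]
dk=(im.max(2)<60)&(d>0)
for nm,sl in(('in',(slice(215,300),slice(255,292))),('out',(slice(215,300),slice(360,410)))):
    Q=P[sl][dk[sl]]; Q=Q[Q[:,0]>-.09]
    for a,b in((-.09,-.06),(-.06,-.05),(-.05,-.04),(-.04,-.03),(-.03,-.02),(-.02,-.01),(-.01,.02)):
        q=Q[(Q[:,0]>a)&(Q[:,0]<b)]
        if len(q): print(nm,a,len(q),q.min(0).round(4),q.max(0).round(4))
Rt=R.from_quat(o['tool_rot']); 
for z in(-.024,.024): print([proj('scene',Rt.apply([x,0,z])+o['position']).round(1).tolist() for x in(0,-.02,-.04)])
print(o['q'].round(3), Rt.as_matrix().round(3))
"
```

```text
in -0.09 379 [-0.0883 -0.0072 -0.0342] [-0.0601  0.0129 -0.0245]
in -0.06 208 [-0.0599 -0.0012 -0.0335] [-0.05    0.0128 -0.0245]
in -0.05 202 [-0.05   -0.006  -0.0335] [-0.0401  0.0127 -0.0245]
in -0.04 56 [-0.0399 -0.0009 -0.0334] [-0.0359  0.0125 -0.0247]
in -0.02 444 [-0.0165 -0.0155 -0.0449] [-0.01    0.0126 -0.0274]
in -0.01 126 [-0.01   -0.0201 -0.0508] [ 0.017   0.01   -0.0269]
out -0.09 464 [-0.09   -0.0065  0.023 ] [-0.06    0.0128  0.035 ]
out -0.06 205 [-0.0599 -0.001   0.0231] [-0.0501  0.0128  0.0318]
out -0.05 179 [-0.05   -0.0058  0.023 ] [-0.0401  0.0127  0.0317]
out -0.04 17 [-0.0398  0.0101  0.024 ] [-0.0377  0.0123  0.0318]
[[[322.9, 164.8]], [[322.9, 157.8]], [[323.0, 150.6]]]
[[[337.7, 160.1]], [[337.9, 153.2]], [[338.0, 146.1]]]
[-7.900e-02  2.990e-01  1.488e+00  1.000e-03  1.350e+00 -1.482e+00] [[ 0.005 -0.986  0.167]
 [ 0.001  0.167  0.986]
 [-1.    -0.005  0.001]]
```

View pics/w4.png

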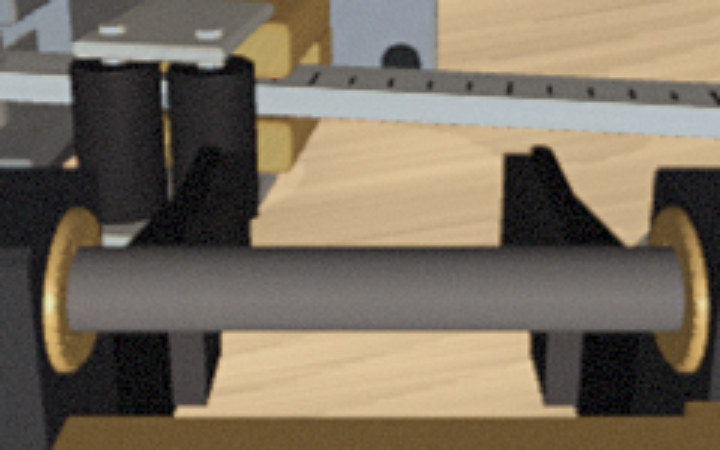

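Both cameras agree that the fingertips end 34 mm behind the reported TCP at this opening. They passed over the rollers, and the poise is still at s≈0.017. I'll go back and lower accordingly.

>>> arm_command(plan=[[-0.5,0,-1.5,0,0,0,6.5],[0,0,-2,0,0,0,6.5],[0,0,-1.2,0,0,0,6.5],[0,0,0,0,0,0,6.5]])

```text
time: 6.38
position: [0.5318, 0.0188, 0.3043]
tool_rot: [-0.458, 0.539, 0.455, 0.542]
ft_force: [0.2, 0.1, -0.5]
grip_width: 0.0644
```

```bash
cat >> h.py <<'E'
def fingers():
    o=robot.get_obs(); im,d=optics.camera('wrist')
    T=optics.camera_info('wrist')['tool_from_camera']; K=optics.camera_info('wrist')['mtx']
    v,u=np.mgrid[:400,:640]; P=np.stack([(u-K[0,2])*d/K[0,0],(v-K[1,2])*d/K[1,1],d],-1)@T[:3,:3].T+T[:3,3]
    m=(im.max(2)<60)&(d>0)&(v>205)&(v<300)&(abs(P[...,1])<.02)&(P[...,0]<-.022)&(P[...,0]>-.07)&(abs(P[...,2])>.02)&(abs(P[...,2])<.05)
    for n,k in(("in",m&(P[...,2]<0)),("out",m&(P[...,2]>0))):
        if k.sum(): print(n,k.sum(),"tip x",np.percentile(P[k][:,0],99).round(4),"z",np.percentile(P[k][:,2],[1,99]).round(4))
    return im
E
python3 -c "
from h import *
status(); fingers()"
```

```text
t 6.38 th -0.140 n119 u378.1 | 
TCP t(fulcrum) 0.0789 x 0.0008 z 0.3043 w 0.0644 [ 0.2  0.1 -0.5]
in 748 tip x -0.0375 z [-0.0424 -0.0328]
out 713 tip x -0.039 z [0.0314 0.041 ]
```

>>> arm_command(plan=[[1.5,0.1,0.3,0,0,0,6.5],[2,0,0,0,0,0,6.5],[1.3,0,0,0,0,0,6.5],[0,0,0,0,0,0,6.0]])

```text
time: 6.98
position: [0.5307, 0.0253, 0.2524]
tool_rot: [-0.458, 0.538, 0.457, 0.541]
ft_force: [0.1, -0.2, -0.7]
grip_width: 0.0619
```

```bash
python3 -c "
from h import *
status(); im=fingers(); cv2.imwrite('pics/w5.png',cv2.resize(im[150:330,200:440],None,fx=2.5,fy=2.5))"
```

```text
t 6.97 th -0.141 n118 u378.2 | 
TCP t(fulcrum) 0.0851 x -0.0013 z 0.2524 w 0.0619 [ 0.1 -0.2 -0.7]
in 863 tip x -0.039 z [-0.041  -0.0201]
out 712 tip x -0.0378 z [0.0297 0.0393]
```

View pics/w5.png

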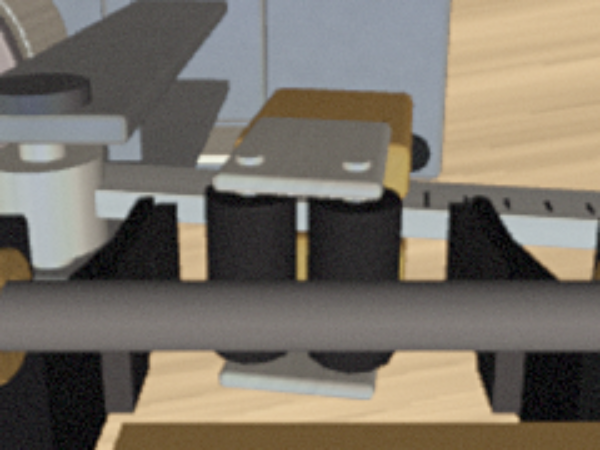

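Picture: rollers at crop (255,270) and (355,270) now lie squarely between the two fingers. Closing loosely and pushing outward.

>>> arm_command(plan=[[0,0,0,0,0,0,5.3],[0,0,0,0,0,0,4.8],[0,0,0,0,0,0,4.8],[-0.03,0,0.2,0,0,0,4.8],[-0.03,0,0.2,0,0,0,4.8],[-0.03,0,0.2,0,0,0,4.8]])

```text
time: 7.82
position: [0.534, 0.0299, 0.2567]
tool_rot: [-0.46, 0.537, 0.454, 0.542]
ft_force: [-0.6, -0.8, 0.2]
grip_width: 0.0483
```

```bash
cat >> h.py <<'E'
def rollers():  # roller midpoint along beam from wrist depth, relative to fulcrum
    o=robot.get_obs(); im,d=optics.camera('wrist'); W=world('wrist',d,o); t=W[...,:2]@E2-.028; x=W[...,:2]@X2-.5205
    m=(im.max(2)<75)&(W[...,2]>.285)&(W[...,2]<.325)&(abs(x)<.017)&(t>.05)&(t<.25)&(np.arange(400)[:,None]<255)
    q=np.percentile(t[m],[2,98]); print("roller t",q.round(4),"mid %.4f"%q.mean(),m.sum(),"z99 %.4f"%np.percentile(W[m][:,2],99)); return im
E
python3 -c "
from h import *
status(); rollers()"
```

```text
t 7.83 th -0.141 n116 u378.3 | 
TCP t(fulcrum) 0.0902 x 0.0012 z 0.2567 w 0.0483 [-0.6 -0.8  0.2]
roller t [0.0581 0.1222] mid 0.0902 2843 z99 0.3236
```

>>> arm_command(plan=[[-0.02,0,0.2,0,0,0,4.8],[-0.02,0,0.2,0,0,0,4.8],[-0.02,0,0.2,0,0,0,4.8]])

```text
time: 8.3
position: [0.5351, 0.0362, 0.2573]
tool_rot: [-0.46, 0.537, 0.454, 0.542]
ft_force: [-0.3, -1.8, 0.4]
grip_width: 0.0478
```

```bash
python3 -c "
from h import *
status()
o=robot.get_obs(); im,d=optics.camera('scene'); W=world('scene',d); hs=cv2.cvtColor(im,cv2.COLOR_BGR2HSV); t=W[...,:2]@E2-.028; x=W[...,:2]@X2-.5205
m=(x>.0)&(x<.04)&(W[...,2]>.19)&(W[...,2]<.262)&(t>.04)&(t<.25)&(hs[...,1]>120)
print('brass t',np.percentile(t[m],[2,50,98]).round(4),m.sum())"
```

```text
t 8.30 th -0.141 n116 u378.3 | 
TCP t(fulcrum) 0.0966 x 0.0012 z 0.2573 w 0.0478 [-0.3 -1.8  0.4]
brass t [0.0766 0.0938 0.1199] 242
```

>>> arm_command(plan=[[-0.03,0,0.2,0,0,0,4.8],[-0.03,0,0.2,0,0,0,4.8],[-0.03,0,0.2,0,0,0,4.8]])

```text
time: 8.78
position: [0.5363, 0.0426, 0.2582]
tool_rot: [-0.46, 0.537, 0.454, 0.542]
ft_force: [-0.2, -0.7, 1.1]
grip_width: 0.0478
```

```bash
cat >> h.py <<'E'
def brass():
    im,d=optics.camera('scene'); W=world('scene',d); hs=cv2.cvtColor(im,cv2.COLOR_BGR2HSV); t=W[...,:2]@E2-.028; x=W[...,:2]@X2-.5205
    m=(x>.0)&(x<.04)&(W[...,2]>.19)&(W[...,2]<.262)&(t>.04)&(t<.25)&(hs[...,1]>120)
    print('brass t',np.percentile(t[m],[2,50,98]).round(4),m.sum())
E
python3 -c "
from h import *
status(); brass()"
```

```text
t 8.78 th -0.141 n117 u378.1 | 
TCP t(fulcrum) 0.1030 x 0.0013 z 0.2582 w 0.0478 [-0.2 -0.7  1.1]
brass t [0.0832 0.1007 0.1267] 234
```

The poise follows (+6.7 mm). Continuing.

>>> arm_command(plan=[[-0.03,0,0.22,0,0,0,4.8],[-0.03,0,0.22,0,0,0,4.8],[-0.03,0,0.22,0,0,0,4.8]])

```text
time: 9.25
position: [0.5375, 0.0495, 0.2592]
tool_rot: [-0.46, 0.537, 0.454, 0.542]
ft_force: [-0.7, -0.7, -0.4]
grip_width: 0.0478
```

```bash
python3 -c "
from h import *
status()"
```

```text
t 9.25 th -0.141 n117 u378.3 | 
TCP t(fulcrum) 0.1101 x 0.0013 z 0.2592 w 0.0478 [-0.7 -0.7 -0.4]
```

>>> arm_command(plan=[[-0.03,0,0.22,0,0,0,4.8],[-0.03,0,0.22,0,0,0,4.8],[-0.03,0,0.22,0,0,0,4.8]])

```text
time: 9.68
position: [0.5388, 0.0568, 0.2603]
tool_rot: [-0.46, 0.537, 0.454, 0.542]
ft_force: [0.4, -1.3, 0.2]
grip_width: 0.0481
```

```bash
python3 -c "
from h import *
status()"
```

```text
t 9.68 th -0.110 n115 u378.1 | 
TCP t(fulcrum) 0.1174 x 0.0014 z 0.2603 w 0.0481 [ 0.4 -1.3  0.2]
```

Lift-off started. Back the finger off to the middle of the gap and watch the free swing.

>>> arm_command(plan=[[0,0,-0.3,0,0,0,4.8]])

```text
time: 9.85
position: [0.5383, 0.0548, 0.2603]
tool_rot: [-0.46, 0.536, 0.455, 0.542]
ft_force: [0.0, 0.0, 0.6]
grip_width: 0.048
```

```bash
python3 -c "
from h import *
status(8)"
```

```text
t 9.85 th -0.095 n115 u377.9 | t 9.90 th -0.098 n116 u377.9 | t 9.95 th -0.103 n115 u378.0 | t 10.00 th -0.111 n116 u378.0 | t 10.05 th -0.123 n114 u378.2 | t 10.10 th -0.138 n114 u378.2 | t 10.15 th -0.139 n115 u378.1 | t 10.20 th -0.140 n112 u378.1 | 
TCP t(fulcrum) 0.1149 x 0.0013 z 0.2603 w 0.0477 [-0.1 -0.1  0.4]
```

>>> arm_command(plan=[[-0.07,0,0.25,0,0,0,4.8],[-0.07,0,0.2,0,0,0,4.8],[-0.07,0,0.2,0,0,0,4.8],[-0.07,0,0.2,0,0,0,4.8],[0,0,0.15,0,0,0,4.8],[0,0,-0.3,0,0,0,4.8]])

```text
time: 11.0
position: [0.5396, 0.0618, 0.2633]
tool_rot: [-0.46, 0.537, 0.454, 0.542]
ft_force: [0.2, 0.7, -0.2]
grip_width: 0.0479
```

```bash
python3 -c "
from h import *
status(8)"
```

```text
t 11.00 th -0.019 n109 u377.6 | t 11.05 th -0.019 n107 u377.6 | t 11.10 th -0.027 n106 u377.7 | t 11.15 th -0.036 n112 u377.5 | t 11.20 th -0.048 n109 u377.6 | t 11.25 th -0.063 n112 u377.6 | t 11.30 th -0.079 n112 u377.8 | t 11.35 th -0.093 n114 u377.9 | 
TCP t(fulcrum) 0.1217 x 0.0014 z 0.2633 w 0.0479 [-0.3 -1.1 -0.7]
```

Pushing tips the beam more than it slides the poise (as warned), so from here I'll clamp lightly and go quasi-statically. While sliding, θ ≈ θ_eq+0.11; a final retreat of a few mm should bring θ back to 0 with no force.

>>> arm_command(plan=[[0,0,0,0,0,0,4.0],[0,0,0,0,0,0,4.0],[0,0,0.1,0,0,0,4.0],[0,0,0.1,0,0,0,4.0],[0,0,0.1,0,0,0,4.0],[0,0,0.1,0,0,0,4.0]], grip_force=4)

```text
time: 12.15
position: [0.5403, 0.0655, 0.2633]
tool_rot: [-0.46, 0.537, 0.454, 0.542]
ft_force: [-0.6, 0.6, -0.0]
grip_width: 0.0405
```

```bash
python3 -c "
from h import *
status(3)"
```

```text
t 12.15 th 0.006 n107 u377.3 | t 12.20 th 0.019 n106 u377.0 | t 12.25 th 0.029 n103 u376.8 | 
TCP t(fulcrum) 0.1262 x 0.0014 z 0.2633 w 0.0401 [-0.1 -0.3  0.3]
```

>>> arm_command(plan=[[0,0,0,0,0,0,5.2],[0.5,0,0,0,0,0,5.2],[0.8,0,0,0,0,0,5.2]])

```text
time: 12.68
position: [0.5408, 0.0653, 0.2502]
tool_rot: [-0.46, 0.537, 0.454, 0.543]
ft_force: [0.0, 1.0, -0.1]
grip_width: 0.0509
```

```bash
python3 -c "
from h import *
status(4); brass(); cv2.imwrite('pics/w6.png',cv2.resize(fingers()[150:330,200:440],None,fx=2.5,fy=2.5)) "
```

```text
t 12.68 th 0.020 n104 u377.0 | t 12.72 th 0.007 n110 u377.2 | t 12.78 th -0.006 n113 u377.3 | t 12.82 th -0.021 n109 u377.5 | 
TCP t(fulcrum) 0.1261 x 0.0013 z 0.2496 w 0.0520 [ 0.6 -1.   0.3]
brass t [0.1022 0.1146 0.1442] 253
in 819 tip x -0.039 z [-0.0358 -0.0201]
out 659 tip x -0.0389 z [0.0251 0.0345]
```

>>> arm_command(plan=[[0.1,0,0,0,0,0,4.0],[0,0,0,0,0,0,4.0],[0,0,0,0,0,0,4.0]])

```text
time: 13.35
position: [0.541, 0.0648, 0.2498]
tool_rot: [-0.461, 0.537, 0.453, 0.542]
ft_force: [0.0, 0.5, 0.4]
grip_width: 0.0418
```

```bash
python3 -c "
from h import *
status(5)"
```

```text
t 13.35 th -0.114 n112 u378.2 | t 13.40 th -0.111 n115 u378.0 | t 13.45 th -0.112 n115 u378.0 | t 13.50 th -0.111 n115 u378.0 | t 13.55 th -0.111 n115 u378.0 | 
TCP t(fulcrum) 0.1257 x 0.0022 z 0.2498 w 0.0415 [ 0.3 -0.1  0.6]
```

Braked cleanly: θ=−0.111, steady. Now slow clamped pushing.

>>> arm_command(plan=[[-0.1,0,0.06,0,0,0,4.0],[0,0,0.06,0,0,0,4.0],[0,0,0.06,0,0,0,4.0],[0,0,0.06,0,0,0,4.0],[0,0,0.06,0,0,0,4.0],[0,0,0.06,0,0,0,4.0]])

```text
time: 14.35
position: [0.5416, 0.068, 0.2508]
tool_rot: [-0.461, 0.537, 0.453, 0.542]
ft_force: [0.6, -1.1, -0.8]
grip_width: 0.0418
```

```bash
cat >> h.py <<'E'
def S(n=1):
    a=status(n); o=robot.get_obs(); th=a[-1,1]; t=o["position"][:2]@E2-.028
    print("s(if clamped) %.4f  grip z %.4f tip z %.4f"%((t-.032*np.sin(th))/np.cos(th)-.07,F[2]-t*np.sin(th)+.032,o["position"][2]+.036)); return a
E
python3 -c "
from h import *
S(3)"
```

```text
t 14.35 th -0.031 n111 u377.4 | t 14.40 th -0.027 n112 u377.4 | t 14.45 th -0.024 n111 u377.4 | 
TCP t(fulcrum) 0.1293 x 0.0023 z 0.2508 w 0.0418 [ 0.7  0.3 -0.6]
s(if clamped) 0.0601  grip z 0.2951 tip z 0.2868
```

>>> arm_command(plan=[[0.2,0,0.05,0,0,0,4.0],[0.2,0,0.03,0,0,0,4.0],[0,0,0,0,0,0,4.0],[0,0,0,0,0,0,5.0]])

```text
time: 15.0
position: [0.5418, 0.0695, 0.2465]
tool_rot: [-0.461, 0.537, 0.453, 0.542]
ft_force: [-0.3, 0.1, 0.1]
grip_width: 0.0458
```

```bash
python3 -c "
from h import *
S(8)"
```

```text
t 15.00 th 0.010 n108 u377.1 | t 15.05 th 0.007 n108 u377.2 | t 15.10 th 0.007 n108 u377.2 | t 15.15 th 0.002 n107 u377.3 | t 15.20 th 0.003 n111 u377.2 | t 15.25 th -0.000 n107 u377.2 | t 15.30 th -0.000 n109 u377.2 | t 15.35 th -0.004 n109 u377.3 | 
TCP t(fulcrum) 0.1305 x 0.0023 z 0.2466 w 0.0497 [-0.3  0.5 -0.1]
s(if clamped) 0.0606  grip z 0.2926 tip z 0.2826
```

Released: the beam drifts very slowly, so the poise is already near balance. Watch longer.

>>> arm_command(plan=[[0,0,0,0,0,0,5.4],[0,0,0,0,0,0,5.4]])

```text
time: 15.65
position: [0.5419, 0.0694, 0.2466]
tool_rot: [-0.461, 0.537, 0.453, 0.542]
ft_force: [1.2, -0.7, 0.2]
grip_width: 0.0539
```

```bash
python3 -c "
from h import *
S(14)"
```

```text
t 15.65 th -0.017 n110 u377.4 | t 15.70 th -0.019 n109 u377.5 | t 15.75 th -0.019 n108 u377.5 | t 15.80 th -0.020 n108 u377.4 | t 15.85 th -0.023 n111 u377.4 | t 15.90 th -0.024 n107 u377.6 | t 15.95 th -0.024 n110 u377.3 | t 16.00 th -0.026 n109 u377.5 | t 16.05 th -0.026 n109 u377.7 | t 16.10 th -0.026 n109 u377.5 | t 16.15 th -0.024 n112 u377.4 | t 16.20 th -0.023 n110 u377.5 | t 16.25 th -0.023 n110 u377.5 | t 16.30 th -0.020 n108 u377.4 | 
TCP t(fulcrum) 0.1305 x 0.0023 z 0.2466 w 0.0541 [ 0.   0.2 -0.5]
s(if clamped) 0.0612  grip z 0.2946 tip z 0.2826
```

Free swing between +0.010 and −0.026, so θ_eq≈−0.008. Checking the zero against the needle and dial.

```bash
python3 -c "
from h import *
o=robot.get_obs(); im,d=optics.camera('scene'); uv,_,_=knob(im,d); print(o['time'],V0(uv[1]))
print([proj('scene',F+np.r_[X2*.033,0]+np.array([*( -.145*np.sin(a)*E2),-.145*np.cos(a)])).round(1) for a in(-.07,0,.07)])
cv2.imwrite('pics/n1.png',cv2.resize(im[175:275,250:350],None,fx=6,fy=6,interpolation=cv2.INTER_CUBIC))
"
```

```text
16.35 -0.01863369226521515
[array([[300.4, 240.7]]), array([[297.2, 242.1]]), array([[293.9, 243.4]])]
```

View pics/n1.png

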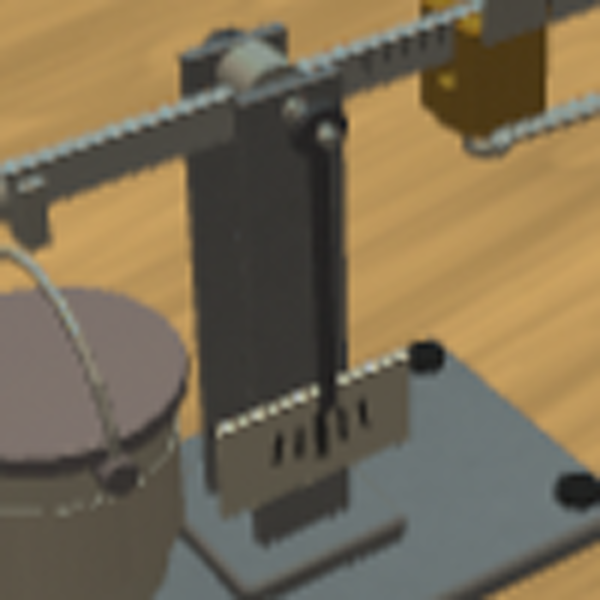

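Dial crop: marks at x≈277/299/322/342/363 with the long middle one at 322, and the needle end at (324,410). It is at the middle mark within a few px, which agrees with the knob reading of −0.019 at that moment. Clamp once more to kill the residual swing.

>>> arm_command(plan=[[0,0,0,0,0,0,4.6],[0,0,0,0,0,0,4.0],[0,0,0,0,0,0,4.0],[0,0,0,0,0,0,4.0]], grip_force=3)

```text
time: 16.9
position: [0.5419, 0.0695, 0.2466]
tool_rot: [-0.461, 0.537, 0.453, 0.542]
ft_force: [0.1, -0.1, 0.2]
grip_width: 0.0415
```

```bash
python3 -c "
from h import *
S(5)"
```

```text
t 16.90 th -0.000 n109 u377.2 | t 16.95 th -0.000 n108 u377.3 | t 17.00 th 0.000 n109 u377.2 | t 17.05 th 0.000 n108 u377.2 | t 17.10 th -0.000 n109 u377.2 | 
TCP t(fulcrum) 0.1304 x 0.0023 z 0.2466 w 0.0419 [-0.9 -0.2 -0.3]
s(if clamped) 0.0604  grip z 0.2920 tip z 0.2826
```

Held at θ=0.000. Release and measure the free swing.

>>> arm_command(plan=[[0,0,0,0,0,0,5.2],[0,0,0,0,0,0,5.6],[0,0,0,0,0,0,5.6],[0,0,0,0,0,0,5.6]])

```text
time: 17.65
position: [0.5419, 0.0695, 0.2466]
tool_rot: [-0.461, 0.537, 0.453, 0.542]
ft_force: [-0.1, 0.2, -0.4]
grip_width: 0.0558
```

```bash
python3 -c "
from h import *
a=S(30); t=a[:,0]-a[0,0]
for w in(2.1,2.4,2.7):
    A=np.c_[np.ones_like(t),np.cos(w*t),np.sin(w*t)]; c,r,*_=np.linalg.lstsq(A,a[:,1],rcond=None); print(w,c[0].round(4),np.hypot(*c[1:]).round(4),r)" | tail -6
```

```text
t 17.65 th -0.001 n106 u377.4 | t 17.70 th -0.000 n107 u377.2 | t 17.75 th -0.001 n107 u377.3 | t 17.80 th -0.000 n109 u377.2 | t 17.85 th -0.000 n107 u377.2 | t 17.90 th -0.000 n109 u377.2 | t 17.95 th -0.000 n108 u377.3 | t 18.00 th -0.000 n106 u377.2 | t 18.05 th -0.000 n106 u377.4 | t 18.10 th -0.000 n108 u377.3 | t 18.15 th -0.001 n107 u377.3 | t 18.20 th -0.002 n105 u377.4 | t 18.25 th -0.000 n109 u377.2 | t 18.30 th -0.000 n109 u377.2 | t 18.35 th -0.001 n105 u377.3 | t 18.40 th -0.000 n107 u377.3 | t 18.45 th -0.000 n106 u377.4 | t 18.50 th -0.001 n107 u377.3 | t 18.55 th 0.001 n108 u377.2 | t 18.60 th -0.001 n106 u377.4 | t 18.65 th -0.001 n106 u377.3 | t 18.70 th -0.001 n107 u377.2 | t 18.75 th 0.000 n107 u377.3 | t 18.80 th -0.000 n108 u377.2 | t 18.85 th -0.000 n107 u377.2 | t 18.90 th 0.000 n109 u377.2 | t 18.95 th -0.001 n107 u377.3 | t 19.00 th -0.001 n107 u377.3 | t 19.05 th -0.000 n107 u377.3 | t 19.10 th -0.000 n108 u377.2 | 
TCP t(fulcrum) 0.1305 x 0.0023 z 0.2466 w 0.0562 [-0.2  0.4  0.2]
s(if clamped) 0.0605  grip z 0.2921 tip z 0.2826
2.1 -0.0003 0.0001 [5.16091942e-06]
2.4 -0.0004 0.0001 [5.15888128e-06]
2.7 -0.0004 0.0001 [5.15602506e-06]
```

Very still at θ≈0. Withdraw the hand straight up and confirm that it floats free.

>>> arm_command(plan=[[-1,0,0,0,0,0,6.5],[-2,0,0,0,0,0,6.5],[-3,0,0,0,0,0,6.5],[-4,0,0,0,0,0,6.5],[-4,0,0,0,0,0,6.5],[-2,0,0,0,0,0,6.5],[0,0,0,0,0,0,6.5],[0,0,0,0,0,0,6.5]])

```text
time: 20.15
position: [0.5394, 0.07, 0.4152]
tool_rot: [-0.461, 0.536, 0.453, 0.543]
ft_force: [0.3, 0.9, -0.9]
grip_width: 0.0655
```

```bash
python3 -c "
from h import *
status(12)"
```

```text
t 20.15 th -0.001 n107 u377.3 | t 20.20 th -0.000 n108 u377.3 | t 20.25 th -0.000 n107 u377.3 | t 20.30 th -0.001 n105 u377.4 | t 20.35 th -0.000 n109 u377.2 | t 20.40 th -0.000 n108 u377.3 | t 20.45 th 0.000 n109 u377.1 | t 20.50 th -0.000 n107 u377.3 | t 20.55 th -0.000 n107 u377.3 | t 20.60 th -0.001 n108 u377.2 | t 20.65 th 0.000 n108 u377.3 | t 20.70 th -0.000 n107 u377.3 | 
TCP t(fulcrum) 0.1306 x 0.0002 z 0.4155 w 0.0648 [-0.1  0.3  0.4]
```

It floats free at 0. Now wait out more than 6 s with the hand away.

>>> arm_command(plan=[[0,0,0,0,0,0,6.5],[0,0,0,0,0,0,6.5],[0,0,0,0,0,0,6.5],[0,0,0,0,0,0,6.5],[0,0,0,0,0,0,6.5],[0,0,0,0,0,0,6.5],[0,0,0,0,0,0,6.5],[0,0,0,0,0,0,6.5],[0,0,0,0,0,0,6.5],[0,0,0,0,0,0,6.5],[0,0,0,0,0,0,6.5],[0,0,0,0,0,0,6.5]])

```text
time: 22.25
position: [0.5399, 0.0699, 0.4157]
tool_rot: [-0.462, 0.536, 0.452, 0.543]
ft_force: [-0.7, 0.4, 0.0]
grip_width: 0.0653
```

>>> arm_command(plan=[[0,0,0,0,0,0,6.5],[0,0,0,0,0,0,6.5],[0,0,0,0,0,0,6.5],[0,0,0,0,0,0,6.5],[0,0,0,0,0,0,6.5],[0,0,0,0,0,0,6.5],[0,0,0,0,0,0,6.5],[0,0,0,0,0,0,6.5],[0,0,0,0,0,0,6.5],[0,0,0,0,0,0,6.5],[0,0,0,0,0,0,6.5],[0,0,0,0,0,0,6.5]])

```text
time: 23.75
position: [0.5399, 0.0699, 0.4157]
tool_rot: [-0.462, 0.536, 0.452, 0.543]
ft_force: [0.2, 0.6, 0.2]
grip_width: 0.0649
```

>>> arm_command(plan=[[0,0,0,0,0,0,6.5],[0,0,0,0,0,0,6.5],[0,0,0,0,0,0,6.5],[0,0,0,0,0,0,6.5],[0,0,0,0,0,0,6.5],[0,0,0,0,0,0,6.5],[0,0,0,0,0,0,6.5],[0,0,0,0,0,0,6.5],[0,0,0,0,0,0,6.5],[0,0,0,0,0,0,6.5],[0,0,0,0,0,0,6.5],[0,0,0,0,0,0,6.5]])

```text
time: 25.25
position: [0.5399, 0.0699, 0.4157]
tool_rot: [-0.462, 0.536, 0.452, 0.543]
ft_force: [0.3, 0.3, -0.4]
grip_width: 0.0649
```

>>> arm_command(plan=[[0,0,0,0,0,0,6.5],[0,0,0,0,0,0,6.5],[0,0,0,0,0,0,6.5],[0,0,0,0,0,0,6.5],[0,0,0,0,0,0,6.5],[0,0,0,0,0,0,6.5],[0,0,0,0,0,0,6.5],[0,0,0,0,0,0,6.5],[0,0,0,0,0,0,6.5],[0,0,0,0,0,0,6.5],[0,0,0,0,0,0,6.5],[0,0,0,0,0,0,6.5]])

```text
time: 26.75
position: [0.5399, 0.0699, 0.4157]
tool_rot: [-0.462, 0.536, 0.452, 0.543]
ft_force: [-0.2, 0.7, -0.0]
grip_width: 0.0648
```

```bash
python3 -c "
from h import *
status(8); im,d=optics.camera('scene'); cv2.imwrite('pics/end.png',cv2.resize(im[110:275,220:400],None,fx=3.6,fy=3.6,interpolation=cv2.INTER_CUBIC))"
```

```text
t 26.75 th -0.001 n106 u377.4 | t 26.80 th -0.000 n109 u377.2 | t 26.85 th -0.000 n109 u377.2 | t 26.90 th -0.000 n107 u377.2 | t 26.95 th 0.000 n108 u377.2 | t 27.00 th -0.000 n108 u377.2 | t 27.05 th -0.000 n105 u377.3 | t 27.10 th -0.001 n107 u377.3 | 
TCP t(fulcrum) 0.1306 x 0.0003 z 0.4157 w 0.0650 [0.4 0.5 0.1]
```

View pics/end.png

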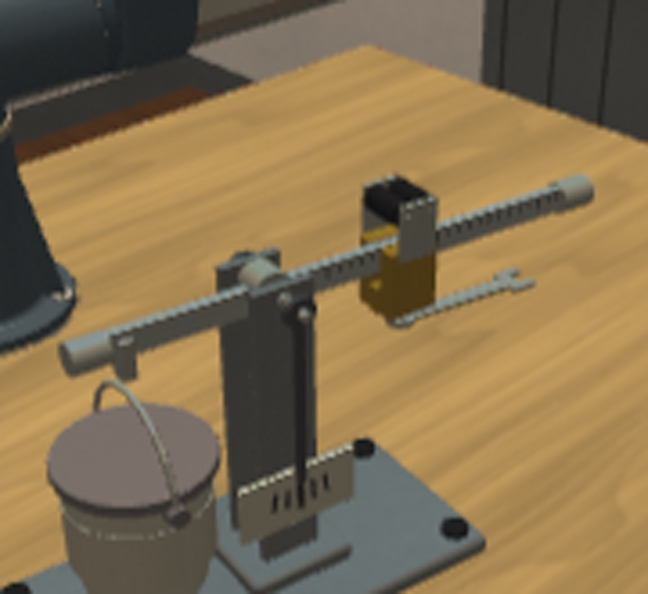

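The picture shows the needle end (301,490) on the middle mark, the beam level, and the hand clear of everything, over 6 s after the withdrawal.

```bash
python3 -c "
from rig import workorder
print(workorder.hand_in())"
```

```text
the job is handed in; nothing more can be done
None
```

The beam is balanced: it floated by itself at its middle mark, and I handed the job in at about 27 s of the 61 s allowed. I slid the poise out to about 0.060 m, calmed the beam by clamping the rollers lightly, let go, and drew the hand straight up.

**Last checks:** the beam tilt, read from the knob, stayed within 0.002 rad of level in every reading from about 17.7 s to 27.1 s. The hand was fully clear from 20.2 s. The last picture shows the needle on the middle mark. The pail, jar, thermostat and spanner were never approached.

**What went wrong or disagreed on the way:**
- **Missed pushes:** my first pushes passed over the rollers, because the fingertips end about 36 mm behind the reported TCP while open. I saw this in the images and lowered the hand to suit.
- **Knocks on the starting stop:** while I pushed, the beam twice tipped up and dropped back onto the stop it started from. It never came near the other stop, rising to about +0.04 rad at most.
- **One poor grip:** one clamp closed too high on the rollers, so I opened it and gripped again lower.
- **Balance estimate:** an earlier, shorter free swing put the balance at about −0.008 rad, while the final long watch showed 0.000. I trust the long watch.

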